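# Tip two empty crates to find the stamped one and push it to the dispatch line

### The job

Two empty crates stand on the carver's bench and one of them is stamped underneath. With the fingertips, tip both crates over onto a long side so that their undersides show, then push the stamped one, still lying on its side, end first until its leading end lies on the yellow dispatch line, square to it. Leave the other crate where it tipped over; do not lift or carry the crates or knock them about, and leave the tools and other things alone.

Things in the scene. Friction and masses are not known exactly. Their poses are not given: they have to be found in the camera images.
- crate_stamped: open, empty slatted pine crate, 150 mm long (its x), 110 wide (y), 100 high (z), 0.29 to 0.45 kg; origin at the centre of its underside. Starts upright, x roughly away from the robot. Has a dark burnt stamp in the middle of its underside (ring 66 mm across with a tree in it), hidden until it is tipped; otherwise alike to the other crate. It may stand on the left or the right.
- crate_plain: open, empty slatted pine crate, 150 mm long (its x), 110 wide (y), 100 high (z), 0.29 to 0.45 kg; origin at the centre of its underside. Starts upright, x roughly away from the robot. Its underside is bare. It stands on the other side, left or right. Both: 8 mm side boards at 12 to 49 and 63 to 100 mm above the underside, solid 10 mm end boards, balance point about 33 mm up.
- crate_stamped_middle (a point): middle of the stamped crate's volume, 50 mm above the centre of its underside
- crate_plain_middle (a point): middle of the plain crate's volume, 50 mm above the centre of its underside
- crate_stamped_end_a (a point): middle of the outer face of the stamped crate's +x end (at the start the end away from the robot)
- crate_stamped_end_b (a point): middle of the outer face of the stamped crate's -x end (at the start the end towards the robot)
- line: the dispatch line: flat strip of yellow tape (0.6 mm, things slide over it), 40 mm wide, 960 long, across the mat beyond the crates; y along the tape, x square to it and away from the robot. Origin: middle of the tape, on the mat's top
- mat: fixed dark non-slip rubber mat, 560 x 1200 mm, top 3 mm above the bench, under all the loose things. Friction on wood 0.8 to 1.1: a crate pushed near the top of a long side tips over the opposite bottom edge, falls past about 58 degrees and lies 110 mm tall, 100 mm wide; a lying crate pushed low on its end slides
- tape_measure: black and yellow tape measure, 70 x 70 x 34 mm, lying on the mat ahead of the gap between the crates. Origin: centre of its underside. Not part of the job
- gouge_wide: wood gouge lying on the right of the mat, 250 mm long, 28 mm high, brown handle towards its -x, wide steel blade towards its +x. Origin: centre of its underside. Not part of the job
- gouge_narrow: second gouge on the right of the mat, 250 mm long, 28 mm high, dark handle, narrow blade. Origin: centre of its underside. Not part of the job
- whetstone: grey whetstone in a dark wooden tray on the left of the mat, 200 x 66 x 32 mm. Origin: centre of its underside. Not part of the job
- wax_jar: amber jar with brass lid on the right of the mat, 68 mm across, 75 mm tall. Origin: centre of its underside. Not part of the job
- carved_bowl: brown carved bowl on the left of the mat, 120 mm across, 55 mm tall. Origin: centre of its underside. Not part of the job
There are look-alikes about, which are no part of the job. Leave any green look-alike of the crate_plain alone.

How it is judged:
By the outcome, as a careful person would: the job done as asked, in the order asked, and still so for the second after the job is handed in, with the robot touching nothing.
It also fails if it takes over 64 s, if anything falls off the work surface, if the arm or the gripper's body presses on something with over 40 N, if the wrist force passes 120 N, or if a joint passes its speed limit or range.

### The arm

A 6-joint arm with a two-finger parallel gripper is mounted at the origin on the work surface. World frame = base frame: x ahead of the robot, y to its left, z up, the work surface at z = 0. Lengths are in mm, angles in rad, forces in N, time in s.
With the tool pointing down it reaches from about 275 to 825 mm from the base axis. Payload 5.2 kg.
Tool frame: the origin (TCP) lies at the very end of the fingers, on their centre line; the grasp point (between the pads) lies 19 mm behind it; z points along the fingers, y is the direction in which the jaws open and shut (so a half turn about z gives the same grasp; the last joint's range is limited). The gripper opens to 93 mm and grips with 3 to 60 N. Pads are 15 mm wide; open, the fingers measure 128 mm over their backs; the gripper's body (75 mm by 188 mm) begins 65 mm behind the grasp point.
Start: joints at [1.022, 0.259, 1.535, -0, 1.348, -0.203], TCP at [186.4, 517.455, 191.953] pointing down, gripper open.
Joint ranges: [-3.14, 3.14], [-0.91, 2.08], [0.19, 2.58], [-1.22, 4.36], [0.22, 2.71], [-3.12, 3.12]. Speed limits (rad/s): [2.57, 2.57, 3.14, 3.14, 3.14, 3.14].

### API

Orientations are given as [roll, pitch, yaw] about the fixed x, y, z axes, in that order (R = Rz(yaw) Ry(pitch) Rx(roll)).
In Python, from bench import robot gives the robot as it stands. The module is installed in compiled form; this text tells all that it offers. Calls block until the motion is done:
- robot.move_ptp(position, orientation): joint-space move of the TCP to a pose.
- robot.move_linear(position, ori=None, speed=150, f_stop=None): straight line of the TCP; ori=None keeps the orientation; speed is the mean speed in mm/s. With f_stop (N) it stops when the force on the tool has changed by that much, and returns True; else False.
- robot.move_j(angles): joint-space move.
- robot.move_gripper(opening): opening from 0.0 (shut) to 1.0 (fully open); the grip force is fixed at half the most; returns when the fingers have stopped.
- robot.sleep(seconds).
- robot.inverse_kinematics(position, orientation): joint angles nearest the present ones, or None.
- robot.get_image(name): name is "side" or "top" or "wrist"; returns a dict with "img" (400x640x3 uint8, blue, green, red), "fovy" (degrees; the focal length in pixels is half the picture's height over the tangent of half this angle, whatever the lens; pixels are square), "cx", "cy" (the principal point, pixels), "eye" and "orientation" of the camera in the world. Camera axes: x right, y down, z forward; pixel columns grow to the right and rows downward; lengths in mm; the calibration is good to about 2 mm. A picture is of the moment at which its call begins. There is no depth.
A pose or a line that the arm cannot do raises robot.MotionError and nothing moves.
- robot.hand_in(): hands the job in, once; it reports no verdict.
Readings, each from a call of its own:
- robot.current_t(): time.
- robot.current_qpos(): joint angles.
- robot.current_joint_vel(): joint speeds.
- robot.current_joint_efforts(): joint torques, N m.
- robot.current_tcp_pos(): TCP position.
- robot.current_eef_rot(): TCP orientation.
- robot.current_contact_force(): force on the tool from outside, world axes, zero at the start.
- robot.current_ft_torque(): the same for the moment, N m.
- robot.current_gripper_width(): opening from 0.0 (shut) to 1.0 (fully open).
Only numpy, scipy, OpenCV 4.12 (cv2) and the standard library are available. Lean on these libraries where they do the work, as an engineer would, in place of code of your own. Each camera call takes 0.05 s, during which the arm holds its last target. There are 200 camera calls.

## Working session

There is one attempt and no reset: what is moved stays moved. The work goes in short steps, each a Python script; the robot and the scene stay as the last script left them, time stands still between calls to the robot, and variables do not carry over. Pictures are saved under pics/ and viewed, about 8 in all and at most 12, crops included, and the job is handed in when it is done.

```bash
mkdir -p pics; cat > h.py <<'E'
import numpy as np, cv2
from bench import robot
from scipy.spatial.transform import Rotation as R
def shot(name,fn=None):
    d=robot.get_image(name)
    if fn: cv2.imwrite('pics/'+fn,d['img'])
    return d
def cam(d):
    f=200/np.tan(np.radians(d['fovy'])/2)
    o=np.array(d['orientation'],float)
    M=o if o.shape==(3,3) else R.from_euler('xyz',o).as_matrix()
    return f,M,np.array(d['eye'],float)
def ray(d,u,v,z):
    f,M,e=cam(d); r=M@np.array([(u-d['cx'])/f,(v-d['cy'])/f,1.])
    return e+r*(z-e[2])/r[2]
def proj(d,p):
    f,M,e=cam(d); c=M.T@(np.array(p,float)-e)
    return d['cx']+f*c[0]/c[2], d['cy']+f*c[1]/c[2]
E
python3 - <<'E'
from h import *
for n in('top','side'):
    d=shot(n,n+'0.png'); print(n,d['fovy'],d['cx'],d['cy'],d['eye'],d['orientation'])
E
```

```text
top 55.903455627634735 315.3801335812892 202.8733517098303 [ 203.87484451  -36.80124484 1360.21274436] [-2.93798154e+00 -7.29972420e-04 -1.54279338e+00]
side 43.485448412656645 317.7816845150307 202.9792923013107 [ 347.01077373 -934.0423769  1164.24273996] [-2.45695087  0.01696207 -0.19329225]
```

View pics/top0.png

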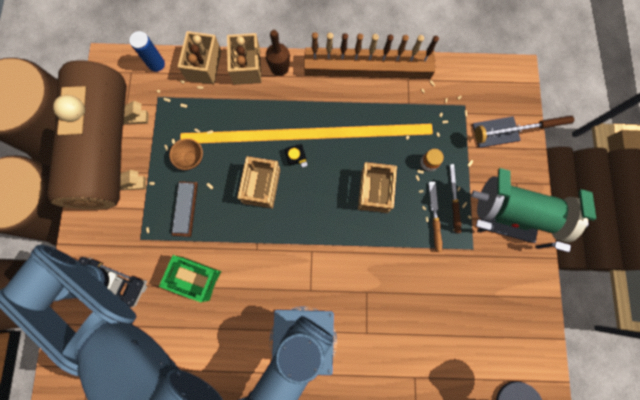

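View pics/side0.png

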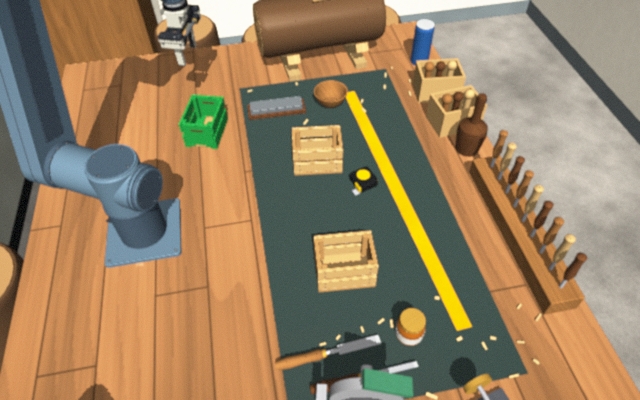

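Top picture: the pine crates are at (259,182) and (378,187). Things that could be mistaken for them are the green crate at (190,278) and the two pine tool boxes beyond the mat at (199,57) and (243,58). I choose the two pine crates on the mat. The line runs from (182,138) to (432,129).

```bash
python3 - <<'E'
from h import *
d=shot('top'); im=d['img']
a=im[140:230,215:310]; b=im[140:230,335:430]
c=np.hstack([cv2.resize(x,None,fx=4.2,fy=4.2,interpolation=cv2.INTER_CUBIC) for x in(a,b)]);cv2.imwrite('pics/c1.png',c)
h=cv2.cvtColor(im,cv2.COLOR_BGR2HSV)
m=cv2.inRange(h,(20,180,150),(32,255,255)); 
m[:110]=0;m[150:]=0
n,l,s,ce=cv2.connectedComponentsWithStats(m)
k=1+np.argmax(s[1:,4]); print(s[k])
ys,xs=np.nonzero(l==k); P=np.array([ray(d,x,y,3.6)[:2] for x,y in zip(xs,ys)])
r=cv2.minAreaRect(P.astype(np.float32)); print('line',r, cv2.boxPoints(r).round())
for n_,(u,v,z) in dict(bowl=(186,155,30),tape=(294,155,20),wax=(432,160,75),gouge_tip=(434,185,10),gouge_h=(437,245,15),stone1=(180,183,32),stone2=(188,235,32)).items(): print(n_,ray(d,u,v,z).round())
E
```

```text
[ 181  124  251   19 2402]
line ((754.42724609375, 11.58038330078125), (40.36174392700195, 957.777099609375), 3.9449427127838135) [[ 701.  488.]
 [ 767. -468.]
 [ 808. -465.]
 [ 742.  491.]]
bowl [646. 453.  30.]
tape [660.  55.  20.]
wax [ 637. -442.   75.]
gouge_tip [ 562. -466.   10.]
gouge_h [ 341. -467.   15.]
stone1 [538. 464.  32.]
stone2 [349. 417.  32.]
```

View pics/c1.png

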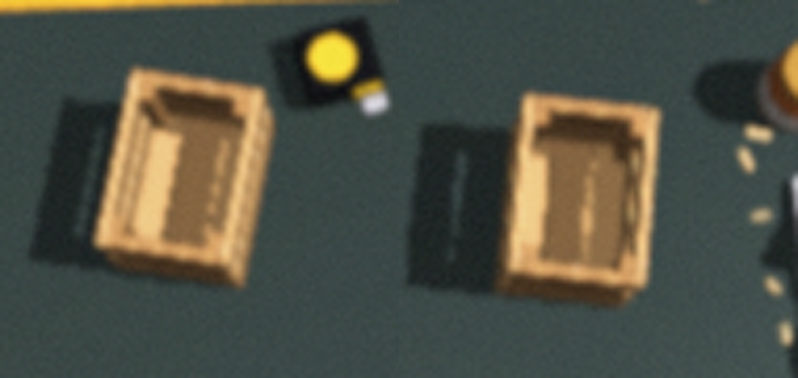

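Close crop (4.2x, offsets (215,140) and (335,140)): both are open pine crates, alike. The rim corners read (133,68), (272,88), (97,247), (243,268) on the left and (524,92), (660,107), (505,270), (645,285) on the right. Next I cast them onto the rim height of 103 mm.

```bash
python3 - <<'E'
from h import *
d=shot('top')
for n,off,C in(('L',(215,140),[(133,68),(272,88),(97,247),(243,268)]),('R',(335-399/4.2,140),[(524,92),(660,107),(505,270),(645,285)])):
    P=np.array([ray(d,u/4.2+off[0],v/4.2+off[1],103)[:2] for u,v in C]) # FL,FR,NL,NR
    ax=(P[0]+P[1]-P[2]-P[3])/2; ay=(P[0]+P[2]-P[1]-P[3])/2
    print(n,P.mean(0).round(1),'len',np.linalg.norm(ax).round(1),'wid',np.linalg.norm(ay).round(1),'yaw',np.degrees(np.arctan2(ax[1],ax[0])).round(1),np.degrees(np.arctan2(-ay[0],ay[1])).round(1)); print(P.round())
for p in [(400,-330,150),(400,-330,91),(560,130,150)]: print(robot.inverse_kinematics(p,[np.pi,0,np.pi/2]),robot.inverse_kinematics(p,[np.pi,0,-np.pi/2]))
E
```

```text
L [539.6 165. ] len 154.0 wid 118.8 yaw -6.6 -6.8
[[623. 214.]
 [609.  98.]
 [470. 234.]
 [456. 114.]]
R [ 533.6 -247.3] len 151.6 wid 113.3 yaw -5.6 -4.8
[[ 614. -198.]
 [ 604. -311.]
 [ 463. -183.]
 [ 454. -296.]]
[-0.90513064  0.23537929  1.67285335  0.          1.23336001 -0.90513064] [-9.05130638e-01  2.35379289e-01  1.67285335e+00 -4.44089210e-16
  1.23336001e+00  2.23646202e+00]
[-0.90513064  0.29514691  1.75098932  0.          1.09545642 -0.90513064] [-9.05130638e-01  2.95146910e-01  1.75098932e+00 -4.44089210e-16
  1.09545642e+00  2.23646202e+00]
[ 3.41569487e-02  3.33430452e-01  1.53669183e+00 -4.44089210e-16
  1.27147037e+00  3.41569487e-02] [ 3.41569487e-02  3.33430452e-01  1.53669183e+00 -4.44089210e-16
  1.27147037e+00 -3.10743570e+00]
```

```bash
cat >> h.py <<'E'
def tip(c,yaw):
    c=np.array(c,float); n=np.array([-np.sin(yaw),np.cos(yaw)]); o=[np.pi,0,np.pi/2+yaw]; z=91
    pt=lambda a,h:[*(c+n*a),h]           # a: along push direction from crate centre
    robot.move_ptp(pt(-105,200),o); robot.move_linear(pt(-105,z),speed=200)
    hit=robot.move_linear(pt(-50,z),speed=40,f_stop=2)
    p=np.array(robot.current_tcp_pos()); a0=(p[:2]-c)@n
    print('hit',hit,'a',a0.round(1),'t',robot.current_t())
    if not hit: return
    s=z-3
    piv=a0+7.5+110; r=np.hypot(110,s); ph=np.arctan2(s,-110)
    for th in np.radians([8,16,24,32,40,48,55,61,66]):
        a=piv+r*np.cos(ph-th); robot.move_linear(pt(a-7.5,3+r*np.sin(ph-th)),speed=90)
        print(np.degrees(th).round(),np.round(robot.current_contact_force(),1))
    robot.move_linear(pt(a-30,190),speed=200)
    print('t',robot.current_t())
E
python3 - <<'E'
from h import *
robot.move_gripper(0)
tip((539.6,165),np.radians(-6.7))
robot.sleep(.3); s=shot('side')['img']; t=shot('top')['img']
cv2.imwrite('pics/t1.png',np.hstack([cv2.resize(s[90:290,220:420],None,fx=2,fy=2),cv2.resize(t[120:320,200:400],None,fx=2,fy=2)]))
E
```

```text
hit False a -50.2 t 5.9167
```

View pics/t1.png

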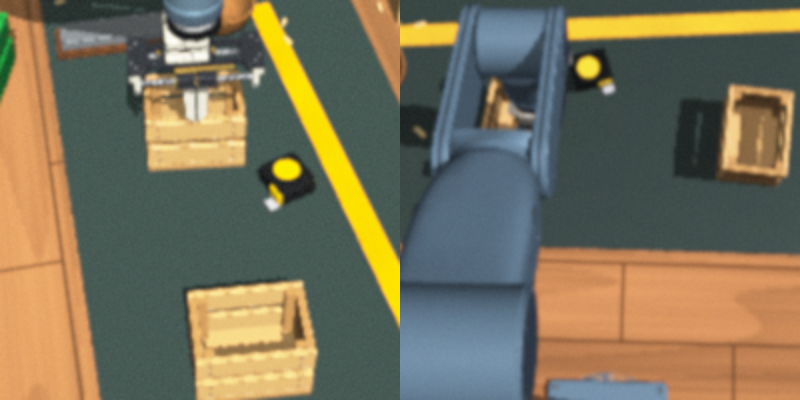

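The left half of the picture (side view) shows the fingers right against the near long side at about (197,110), with the crate upright or barely tilted. I'll check the force, since tipping may need less than 2 N.

```bash
python3 - <<'E'
from h import *
d=shot('side')
print(robot.current_contact_force(),robot.current_tcp_pos())
print('tcp px',proj(d,robot.current_tcp_pos()))
cv2.imwrite('pics/t2.png',cv2.resize(d['img'][110:190,270:370],None,fx=7,fy=7,interpolation=cv2.INTER_CUBIC))
E
```

```text
[ 0.78461827 -0.18604573 -0.40109968] [533.76615778 115.27246373  90.99715259]
tcp px (np.float64(317.7549975840132), np.float64(154.1151296710459))
```

View pics/t2.png

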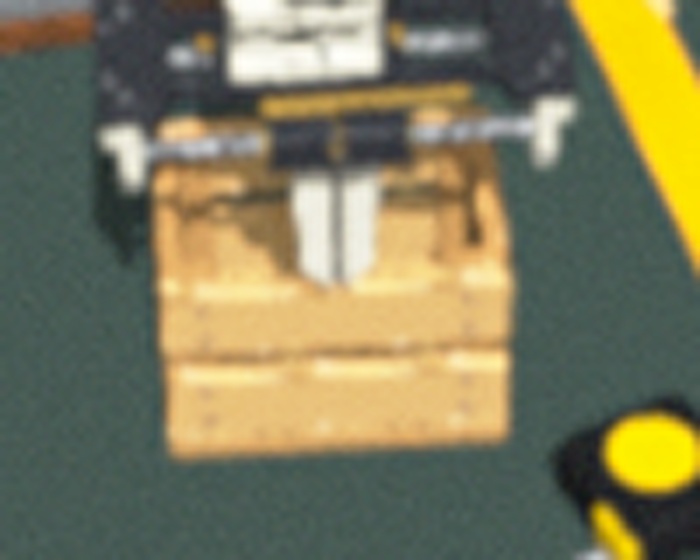

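```bash
python3 - <<'E'
from h import *
d=shot('side')
f=lambda u,v,z:print((u,v),ray(d,270+u/7,110+v/7,z).round(1))
print('near rim z103');f(163,290,103);f(335,283,103);f(510,275,103)
print('bottom z3');f(170,458,3);f(340,448,3);f(508,438,3)
print('far rim');f(160,120,103);f(490,112,103)
print('tip z91');f(335,280,91)
t=shot('top'); print('top px of tcp',proj(t,robot.current_tcp_pos()))
P=robot.current_tcp_pos()
for w in [(534,110,103),(534,110,3)]:
  u,v=proj(d,w);print(w,(u-270)*7,(v-110)*7)
E
```

```text
near rim z103
(163, 290) [462.4 129.8 103. ]
(335, 283) [534.9 118.6 103. ]
(510, 275) [609.  107.8 103. ]
bottom z3
(170, 458) [459.1 124.7   3. ]
(340, 448) [534.8 114.9   3. ]
(508, 438) [609.7 105.2   3. ]
far rim
(160, 120) [478.3 235.6 103. ]
(490, 112) [623.2 209.8 103. ]
tip z91
(335, 280) [537.4 132.3  91. ]
top px of tcp (np.float64(274.03095948638423), np.float64(182.59088135964873))
(534, 110, 103) 336.72545995178814 297.3945494391061
(534, 110, 3) 340.40597720473374 456.1796716318048
```

The fingertip shows at crop row 280, but I predicted 309. Either the rim hides it or the calibration is off. I'll retreat along the same path and compare the fingertip with its projection in the clear.

```bash
python3 - <<'E'
from h import *
p=np.array(robot.current_tcp_pos()); y=np.radians(-6.7); n=np.array([-np.sin(y),np.cos(y),0])
print(robot.move_linear(list(p-n*55),speed=150,f_stop=2.0),robot.current_tcp_pos(),robot.current_contact_force())
d=shot('side');u,v=proj(d,robot.current_tcp_pos());print(u,v)
im=d['img'].copy()
c=cv2.resize(im[110:210,270:370],None,fx=6,fy=6,interpolation=cv2.INTER_CUBIC)
cv2.circle(c,(int((u-270)*6),int((v-110)*6)),4,(0,0,255),-1)
cv2.imwrite('pics/t3.png',c)
print(robot.current_t())
E
```

```text
True [532.44711261 107.46437982  90.59724698] [-0.03238192 -0.27937024  1.00200295]
317.73297429487116 155.91974641225733
6.725
```

View pics/t3.png

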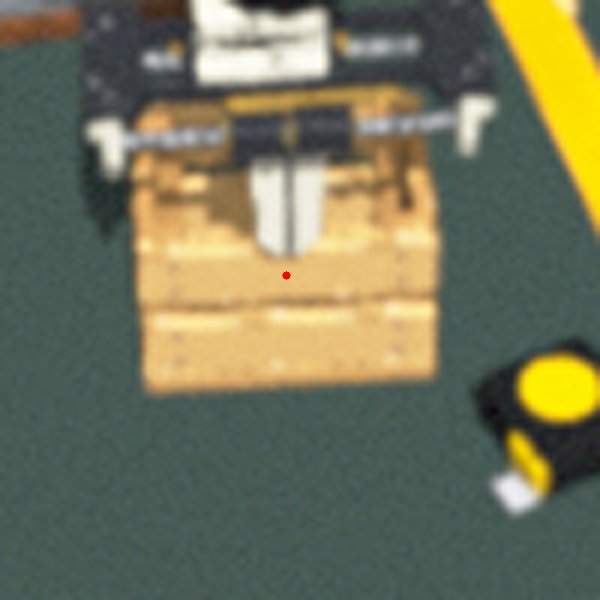

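The tip is now visible in front of the rim at (288,255), which is 3 px above its projection (286,275). Touching the mat in the clear will settle whether the arm or the camera is off. I'll also compare the line as seen by both cameras.

```bash
python3 - <<'E'
from h import *
p=np.array(robot.current_tcp_pos()); y=np.radians(-6.7); n=np.array([-np.sin(y),np.cos(y),0])
q=p-n*55; q[2]=91
print(robot.move_linear(list(q),speed=100,f_stop=8),robot.current_tcp_pos(),robot.current_contact_force())
q[2]=12; robot.move_linear(list(q),speed=150)
q[2]=-8; print(robot.move_linear(list(q),speed=15,f_stop=3),robot.current_tcp_pos(),robot.current_contact_force())
d=shot('side','s4.png');print(proj(d,robot.current_tcp_pos()))
q[2]=91;robot.move_linear(list(q),speed=150)
h=cv2.cvtColor(d['img'],cv2.COLOR_BGR2HSV); m=cv2.inRange(h,(20,180,150),(32,255,255))
nn,l,s,_=cv2.connectedComponentsWithStats(m);k=1+np.argmax(s[1:,4]);print(s[k])
ys,xs=np.nonzero(l==k);P=np.array([ray(d,a,b,3.6)[:2] for a,b in zip(xs,ys)]).astype(np.float32)
r=cv2.minAreaRect(P);print(r)
u,v=proj(d,(535,55,3)); u=int(u);v=int(v)
cv2.imwrite('pics/t4.png',cv2.resize(d['img'][v-60:v+40,u-50:u+50],None,fx=6,fy=6,interpolation=cv2.INTER_CUBIC));print(u-50,v-60,robot.current_t())
E
```

```text
False [525.97796599  54.04177735  90.99785659] [-0.45448549  0.2172403   0.45699502]
False [526.01742609  53.82720738  -7.88915589] [ 0.69448047  0.22448754 -0.29426093]
(np.float64(319.668651747736), np.float64(191.1643067952049))
[ 346   91  126  240 3469]
((753.0101928710938, 12.3795166015625), (40.95199966430664, 960.7681884765625), 3.98087477684021)
272 128 10.45
```

View pics/t4.png

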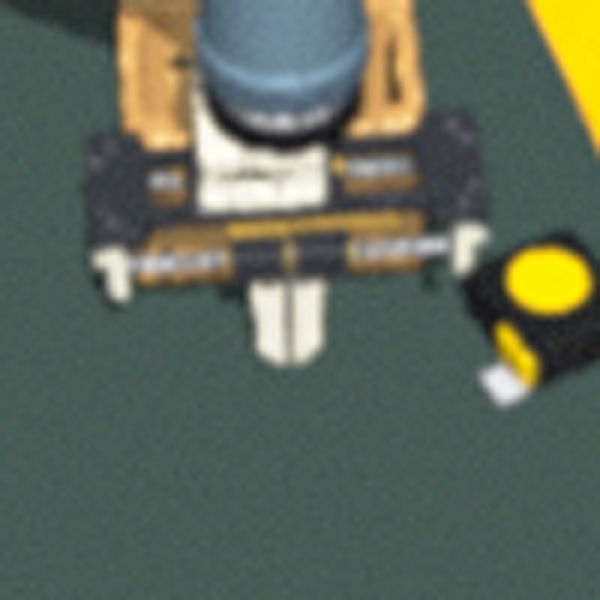

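The cameras agree on the line (753 to 754, 12, 3.95°). The closed fingertips really sit about 12 mm higher than the reported TCP: there was no contact at z=-7.9, so they passed just over the rim earlier. I'll find the exact offset by touching the mat, then tip the left crate.

```bash
cat >> h.py <<'E'
def touch(zs=2,zmin=-25):
    q=np.array(robot.current_tcp_pos()); q[2]=zs; robot.move_linear(list(q),speed=150)
    q[2]=zmin; hit=robot.move_linear(list(q),speed=20,f_stop=3); z=robot.current_tcp_pos()[2]
    print('touch',hit,z,robot.current_contact_force()); q[2]=60; robot.move_linear(list(q),speed=200)
    return 3-z if hit else None
def tip2(c,yaw,off,s=88,approach=True):
    c=np.array(c,float); n=np.array([-np.sin(yaw),np.cos(yaw)]); o=[np.pi,0,np.pi/2+yaw]
    pt=lambda a,h:[*(c+n*a),h-off]       # h: true fingertip height
    if approach: robot.move_ptp(pt(-110,200),o)
    robot.move_linear(pt(-110,s+3),o,speed=200)
    robot.move_linear(pt(-63,s+3),speed=80)
    r=np.hypot(110,s); ph=np.arctan2(s,-110)
    for th in np.radians([8,16,24,32,40,48,55,61,67,72]):
        a=55+r*np.cos(ph-th); robot.move_linear(pt(a-7.5,3+r*np.sin(ph-th)),speed=90)
        print(np.degrees(th).round(),np.round(robot.current_contact_force(),1))
    robot.move_linear(pt(a-30,200),speed=250); print('t',robot.current_t())
E
python3 - <<'E'
from h import *
off=touch()
print(off)
if off and 5<off<20:
    tip2((540,168),np.radians(-7),off,approach=False)
    robot.sleep(.3)
    s=shot('side')['img'];cv2.imwrite('pics/t5.png',cv2.resize(s[70:300,220:470],None,fx=3,fy=2.6)[:600,:750])
E
```

```text
touch True -23.403622871366636 [-0.55689313 -0.33361212  4.6771486 ]
26.403622871366636
```

The mat touch gives a clear 26 mm offset with the gripper shut. It agrees with the picture once the finger thickness is counted, so I use it.

```bash
python3 - <<'E'
from h import *
tip2((540,168),np.radians(-7),26,approach=False)
robot.sleep(.3)
s=shot('side')['img'];cv2.imwrite('pics/t5.png',cv2.resize(s[70:300,220:470],None,fx=2.6,fy=2.6))
E
```

```text
8.0 [ 0.4 -2.5  1. ]
16.0 [ 0.7 -3.3  1.6]
24.0 [ 1.1 -4.   5.1]
32.0 [ 1.  -3.4  7.8]
40.0 [ 1.6 -2.1  6. ]
48.0 [ 1.2 -0.9  1.8]
55.0 [-0.5  0.7  0.1]
61.0 [-0.8  0.3  0. ]
67.0 [-0.   0.1 -0.7]
72.0 [-0.6 -0.8  0.2]
t 17.7917
```

View pics/t5.png

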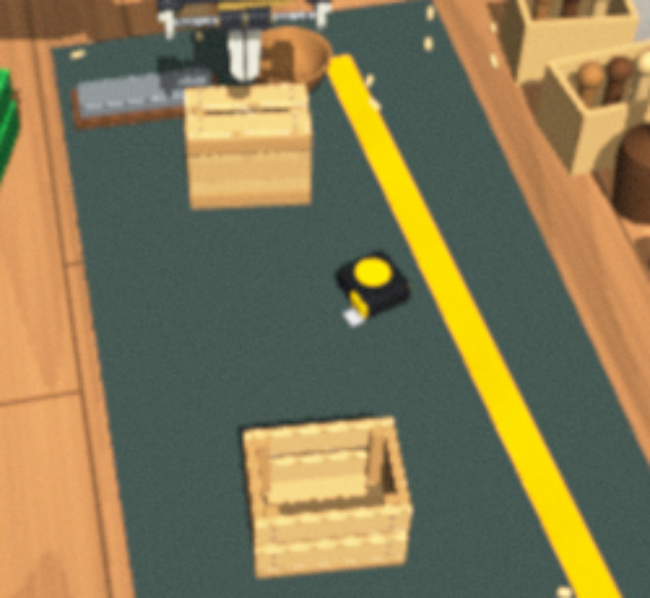

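Left crate: lying on its long side at (248,145), with its underside at (250,180) facing the camera and bare. So the right crate at (325,500) must be the stamped one. I locate its bottom edge in this picture and compare with the top-view estimate.

```bash
python3 - <<'E'
from h import *
d=shot('side')
g=lambda u,v,z: ray(d,220+u/2.6,70+v/2.6,z)[:2]
A,B=g(258,577,3),g(407,563,3); C,D=g(250,516,103),g(411,506,103)
print(A,B,C,D)
yaw=np.arctan2(*(B-A)[::-1]); n=np.array([-np.sin(yaw),np.cos(yaw)])
c=(A+B)/2+55*n; print(np.degrees(yaw),c,np.linalg.norm(B-A))
c=(c+np.array([533.6,-247.3]))/2; yaw=np.radians(-5.5)
print('use',c)
if abs(c[1]+247)<8 and abs(c[0]-533)<8:
    tip2(c,yaw,26)
    robot.sleep(.3)
    d=shot('side');cv2.imwrite('pics/t6.png',cv2.resize(d['img'][130:310,280:480],None,fx=3.5,fy=3.3))
    shot('top','top6.png')
E
```

```text
[ 455.91555859 -294.80859126] [ 606.41946263 -309.47383811] [ 451.75970676 -284.24160106] [ 604.12893348 -304.38357374]
-5.565386906889787 [ 536.50150151 -247.40047536] 151.21671401493168
use [ 535.05075075 -247.35023768]
8.0 [ 0.9 -3.1  0.9]
16.0 [-0.4 -4.4  2.2]
24.0 [-0.8 -3.7  5.9]
32.0 [-1.4 -3.9  7.1]
40.0 [-0.8 -3.1  8.3]
48.0 [-0.1 -0.4  2.2]
55.0 [-0.1 -0.7 -0.6]
61.0 [-0.1 -0.4  0.6]
67.0 [0.4 0.  0.2]
72.0 [ 0.2 -0.5  0.1]
t 25.6583
```

View pics/t6.png

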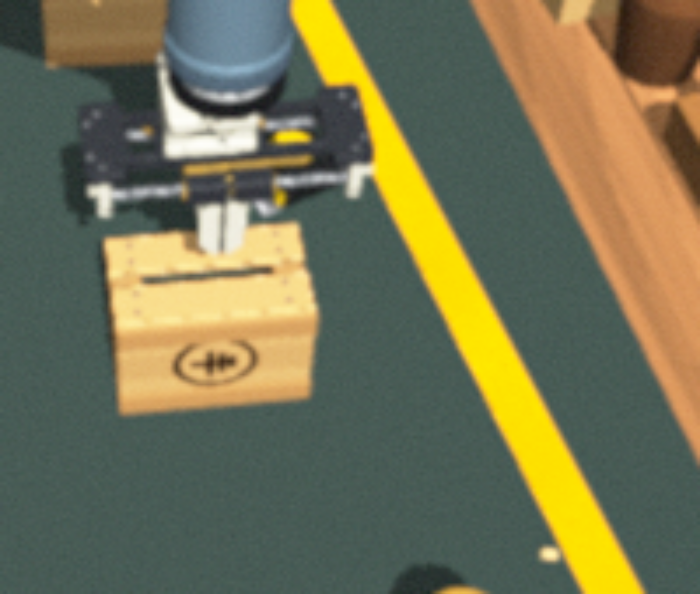

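The right crate lies on its long side with the stamp (216,361) facing the camera, so it is the stamped one. Its bottom edge runs from (119,414) to (312,396) in the crop. Next I set the fingers half open for a two-point push, touch the mat to find their length, and push low on the near end with the tool tilted.

```bash
cat >> h.py <<'E'
def ori(psi,t):
    z=np.array([np.cos(psi)*np.sin(t),np.sin(psi)*np.sin(t),-np.cos(t)]); y=np.array([np.sin(psi),-np.cos(psi),0])
    return list(R.from_matrix(np.column_stack([np.cross(y,z),y,z])).as_euler('xyz')), z
LINE=np.array([753.7,12.]); LY=np.radians(3.96); LX=np.array([np.cos(LY),np.sin(LY)])
def hd(p): return np.array([np.cos(p),np.sin(p)])
E
python3 - <<'E'
from h import *
d=shot('side')
g=lambda u,v,z: ray(d,280+u/3.5,130+v/3.3,z)[:2]
A,B=g(119,414,3),g(312,396,3); C,D=g(116,333,113),g(318,317,113)
print(A,B,np.linalg.norm(B-A),C,D,np.linalg.norm(D-C))
yaw=np.arctan2(*(B-A)[::-1]); yaw2=np.arctan2(*(D-C)[::-1]); print(np.degrees([yaw,yaw2]))
psi=(yaw+yaw2)/2; n=np.array([-np.sin(psi),np.cos(psi)])
com=(A+B+C+D)/4+50*n; print('com',com,'lead rel line',(com+75*hd(psi)-LINE)@LX)
q=com-hd(psi)*160; o,_=ori(psi,0)
p=list(robot.current_tcp_pos()); 
robot.move_gripper(.45)
robot.move_ptp([*q,180],o); print(robot.current_gripper_width(),robot.current_tcp_pos())
print(touch(zs=12,zmin=-25),robot.current_t())
E
```

```text
[ 463.7632584  -180.77170743] [ 616.82260072 -194.14317812] 153.64230700209123 [ 464.69619422 -177.42345981] [ 614.70536001 -192.79698827] 150.7948778929914
[-4.99276077 -5.85146767]
com [ 544.7214813  -136.50755502] lead rel line -144.73878700731208
0.44835292302688695 [ 385.80720542 -121.63332273  180.1699215 ]
touch True -23.441293067952998 [-0.24678793 -0.02133503  4.10950461]
26.441293067952998 31.7167
```

```bash
cat >> h.py <<'E'
T=np.radians(30); OFF=26.4
def ptc(com,psi,gap=0,h=42):   # TCP command so that the finger fronts sit on the near end face
    o,z=ori(psi,T); k=np.array(com)-hd(psi)*(75+gap+7.5*np.cos(T))
    return list(np.array([*k,h-7.5*np.sin(T)])+OFF*z), o
E
python3 - <<'E'
from h import *
com=np.array([544.7,-136.5]); psi=np.radians(-5.4)
p,o=ptc(com,psi,40); p[2]+=40
robot.move_linear(p,o,speed=120)
p,o=ptc(com,psi,40); robot.move_linear(p,o,speed=120)
p,o=ptc(com,psi,8); robot.move_linear(p,o,speed=100)
p1,o=ptc(com,psi,-10); hit=robot.move_linear(p1,o,speed=25,f_stop=2.5)
c=np.array(robot.current_tcp_pos()); p0,_=ptc(com,psi,0); g=(np.array(p0)-c)[:2]@hd(psi)
print('hit',hit,'gap at contact',g,robot.current_contact_force())
com=com-hd(psi)*g                       # correct com by the contact
lead=lambda:(com+75*hd(psi)-LINE)@LX
while psi<LY-1e-6:
    psi=min(psi+np.radians(1.2),LY); com=com+10*hd(psi)
    p,o=ptc(com,psi); robot.move_linear(p,o,speed=45)
    print(np.degrees(psi).round(1),np.round(robot.current_contact_force(),1),lead().round(1))
com=com+hd(psi)*max(0,-25-lead()); p,o=ptc(com,psi); robot.move_linear(p,o,speed=45)
print(np.round(robot.current_contact_force(),1),'com',com,'lead',lead(),robot.current_t())
d=shot('side');cv2.imwrite('pics/t7.png',cv2.resize(d['img'][130:290,320:480],None,fx=3.7,fy=3.7,interpolation=cv2.INTER_CUBIC))
shot('top','top7.png')
E
```

```text
hit True gap at contact 1.057115333635647 [ 0.61091212 -0.84383766  0.48749832]
-4.2 [ 0.5  0.1 -0.9] -135.7
-3.0 [-0.4 -0.4 -0.1] -125.5
-1.8 [ 0.7  0.1 -0.1] -115.4
-0.6 [0.  0.5 1. ] -105.3
0.6 [-0.5  0.3 -0.4] -95.2
1.8 [-0.2  0.4 -0.3] -85.1
3.0 [ 0.3 -0.5  0.4] -75.1
4.0 [ 0.8 -0.1 -0.2] -65.1
[-0.7  0.6 -0.2] com [ 663.54502076 -133.67421746] lead -25.000000000000043 38.8667
```

View pics/t7.png

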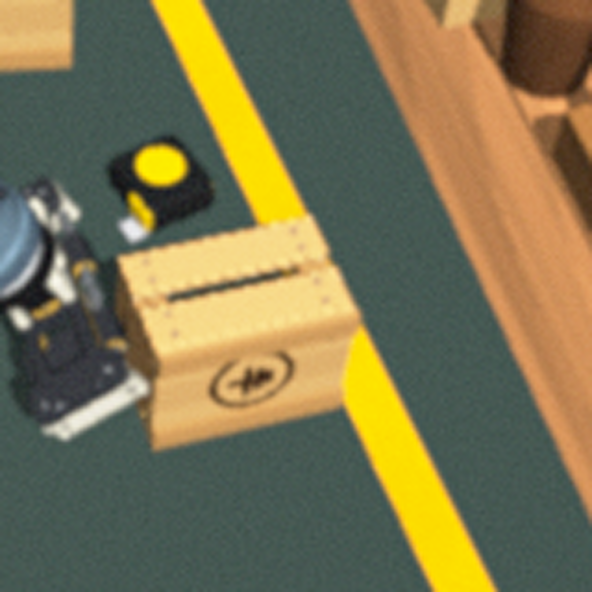

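The crate slid along with the push and its leading end is now over the near edge of the tape. Bottom edge (153,451) to (347,408), top edge (158,373) to (360,320). The tape measure at (160,170) is untouched. I measure, then finish.

```bash
python3 - <<'E'
from h import *
d=shot('side')
g=lambda u,v,z: ray(d,320+u/3.7,130+v/3.7,z)[:2]
A,B,C,D=g(153,451,3),g(347,408,3),g(158,373,113),g(360,320,113)
far=g(313,214,113)
for a,b in((A,B),(C,D)): print(a,b,np.linalg.norm(b-a),np.degrees(np.arctan2(*(b-a)[::-1])),'lead',(b-LINE)@LX)
print('far top corner',far,(far-LINE)@LX, 'end edge dir',np.degrees(np.arctan2(-(far-D)[0],(far-D)[1])),np.linalg.norm(far-D))
print(robot.current_tcp_pos())
E
```

```text
[ 594.17205839 -195.84569286] [ 747.66981848 -187.85368782] 153.70567490402536 2.980467303432165 lead -19.81768531857149
[ 590.18576191 -203.27783057] [ 742.42956532 -187.38467412] 153.07112104345183 5.959679990604211 lead -25.013037315332447
far top corner [739.65156951 -84.61745022] -20.687293545674194 end edge dir 1.5484380792151096 102.80476432617658
[ 595.50050723 -138.47852749   15.51512938]
```

The leading end is about 22 mm short (the model says 25), and the yaw is about 4° against the line's 3.96°. I push 23 mm more, then back off and check.

```bash
python3 - <<'E'
from h import *
p=np.array(robot.current_tcp_pos()); o,_=ori(LY,T); L=np.array([*LX,0])
robot.move_linear(list(p+23*L),o,speed=35)
robot.move_linear(list(p-40*L),o,speed=120)
q=p-60*L; q[2]=220; robot.move_linear(list(q),speed=200)
robot.move_ptp([330,-60,260],[np.pi,0,LY]); robot.sleep(.2)
d=shot('side'); a=d['img'][130:290,320:480]; t=shot('top','top8.png')['img']
b=t[90:250,180:440]
cv2.imwrite('pics/t8.png',np.hstack([cv2.resize(a,(480,480),interpolation=cv2.INTER_CUBIC),cv2.resize(t[100:260,300:405],(315,480),interpolation=cv2.INTER_CUBIC)]))
print(robot.current_t())
E
```

```text
42.8167
```

View pics/t8.png

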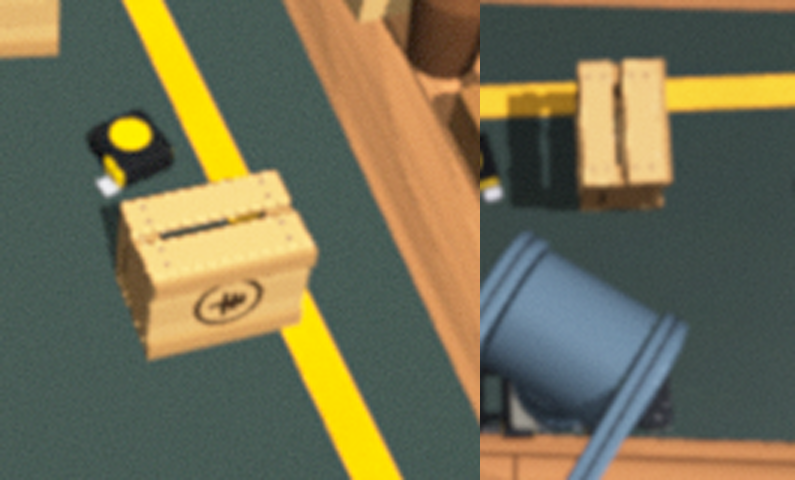

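Left (side view): the stamp faces the camera at (228,300), and the leading bottom corner (299,322) is on the tape. Right (top view): top-face corners (578,62), (665,60), (578,184), (671,181). I check them numerically.

```bash
python3 - <<'E'
from h import *
d=shot('side');t=shot('top')
g=lambda u,v,z: ray(d,320+u/3,130+v/3,z)[:2]
A,B=g(150,358,3),g(299,322,3); print('side',B,np.linalg.norm(B-A),np.degrees(np.arctan2(*(B-A)[::-1])),'lead',(B-LINE)@LX)
k=lambda u,v: ray(t,300+(u-480)/3,100+v/3,113)[:2]
P=np.array([k(578,62),k(665,60),k(578,184),k(671,181)]);print(P.round())
print('top lead',[(x-LINE)@LX for x in P[:2]],'edge yaw',[np.degrees(np.arctan2(-(a-b)[0],(a-b)[1])) for a,b in((P[0],P[1]),(P[2],P[3]))],'long yaw',[np.degrees(np.arctan2(*(a-b)[::-1])) for a,b in((P[0],P[2]),(P[1],P[3]))])
E
```

```text
side [ 766.97374424 -181.5777531 ] 147.66395944964543 4.23345934516416 lead -0.12643134962265457
[[ 760.  -83.]
 [ 765. -186.]
 [ 610.  -86.]
 [ 616. -193.]]
top lead [np.float64(-0.3714086138324477), np.float64(-2.037253948434893)] edge yaw [np.float64(3.03072839123674), np.float64(3.5477686504720127)] long yaw [np.float64(1.073089281150625), np.float64(2.8377234144525203)]
```

The leading end is within 2 mm of the tape's middle and within about 1° of square. The robot is clear, so I hand in.

```bash
python3 -c "
from bench import robot
robot.hand_in(); print(robot.current_t())"
```

```text
the job is handed in; nothing more can be done
the job is handed in; nothing more can be done
```

I tipped both crates onto a long side with the fingertips. The left one's underside was bare and the right one carried the stamp. I pushed the stamped crate, still on its side, end first onto the yellow line and left the plain one where it fell. I handed in at about 43 s of the 64 s.

**Last checks:** both cameras put the leading end 0 to 2 mm from the tape's centre line. The side camera gave a crate yaw of 4.2° against the line's 3.96°. The top camera gave 3.0–3.5° from the end edges and 1.1–2.8° from the long edges, so the crate is square to within about 1–3°. The stamp was in view, the tape measure looked undisturbed and the robot was clear. I did not view the whole bench again at the end, so the plain crate and the other objects were last seen in earlier pictures.

**Readings that disagreed:** the fingertips touched the mat 26 mm lower than the reported TCP height implied. My first approach therefore passed over the left crate's rim without touching it, and I corrected for this by touching the mat. The force sensor also read near zero after each push step, so I relied on the pictures to confirm that the crate had slid.

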